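Let an onion out of a lever hopper and close its lid softly

TASK

Using only the fingertips, press the lever of the hopper that holds the big onion all the way down and keep it down until the onion has rolled out and come to rest in the pan, then let the lever rise slowly so that the lid eases shut without slamming. Leave the other hopper shut, do not touch the onion by hand, pick nothing up, leave the other things on the counter where they are, and finish with the hand clear.

Things in the scene. Friction and masses are not known exactly. Their poses are not given: they have to be found in the camera images.
- onion_hopper: aluminium hopper fixed to the counter, one of two alike, their places drawn. Origin on the counter below the trough's front edge; +x (yaw within 0.25 rad) goes from lever over trough to catch pan, away from the robot. Trough x -134 to 0 mm, 86 wide, 105 high, open on top; hinge posts at x 0 are 150 high, lever posts at x -60 135 high; pan x 0 to 162, 120 wide, 55 high. Holds the big onion.
- shallot_hopper: aluminium hopper fixed to the counter, one of two alike, their places drawn. Origin on the counter below the trough's front edge; +x (yaw within 0.25 rad) goes from lever over trough to catch pan, away from the robot. Trough x -134 to 0 mm, 86 wide, 105 high, open on top; hinge posts at x 0 are 150 high, lever posts at x -60 135 high; pan x 0 to 162, 120 wide, 55 high. Holds the small shallot.
- onion_tread (a point): centre of the top face of the black tread (44 along x, 50 mm wide) at the near end of the onion hopper's lever, at hopper x -219 mm, y 0. Up at rest: about 165 mm above the counter, tilted 13 degrees; pressed from above it sinks 73 mm on a 160 mm arc about the pivot (x within 8 mm) and tilts 13 degrees the other way. Takes 2 N at first, 6 N at the stop; springs up if let go.
- shallot_tread (a point): centre of the top face of the black tread (44 along x, 50 mm wide) at the near end of the shallot hopper's lever, at hopper x -219 mm, y 0. Up at rest: about 165 mm above the counter, tilted 13 degrees; pressed from above it sinks 73 mm on a 160 mm arc about the pivot (x within 8 mm) and tilts 13 degrees the other way. Takes 2 N at first, 6 N at the stop; springs up if let go.
- onion_lever: lever of the onion hopper: a yoke of two side bars, 126 mm apart, that converge at the rear on the tread; origin on its pivot axis, 60 mm behind and 115 mm above the hopper's origin. It turns 0.46 rad from rest to its stop
- onion_lid (a joint): lid of the onion hopper: steel flap 74 mm wide, 98 mm long, hinged 140 mm above the counter at the trough's front and linked to the lever: 0 rad = shut (hanging), 1.15 = fully open (swung up and out over the pan, lever on its stop). It turns 2.5 times as far as the lever, about 16 rad per metre of tread travel; let go from open it slams at over 4 rad/s (soft is below 2)
- shallot_lid (a joint): lid of the shallot hopper, the same; stays at 0
- onion: big red onion, a ball 70 mm across, 160 g; origin at its centre. At first it lies in the trough against the lid; the pan's floor falls to +x, so once out it rests against the far wall, centre about 121 mm ahead (+x) of the hopper's origin
- shallot: small shallot, a ball 44 mm across; origin at its centre; lies in the other trough against the lid
- spice_jar: bystander: closed spice jar, 44 mm across, 105 mm tall, standing between the two hoppers; origin at the centre of its underside
- spoon: bystander: steel spoon, 170 mm long, lying flat between the two levers' treads, nearer the robot; origin at the middle of its underside
- bread_roll: bystander: flattish bread roll, 90 mm across, 44 mm high, left side of the counter; origin under its centre
- sauce_bottle: bystander: closed sauce bottle, 64 mm across, 200 mm tall, right side, beyond the bowl; origin under its centre
- bowl: bystander: steel bowl, 120 mm across, 50 mm high, right side; origin under its centre
- ramekin: bystander: white ceramic ramekin, 72 mm across, 40 mm high, left side, beyond the bread roll; origin under its centre
- turner: bystander: kitchen turner, 260 mm long, lying flat on the right, partly below the right-hand tread; origin at the middle of its underside
Not all that is in view belongs to the job. Leave any green or purple look-alike of the onion alone.

How it is judged:
By the outcome, as a careful person would: the job done as asked, in the order asked, and still so for the second after the job is handed in, with the robot touching nothing.
It also fails if it takes over 38 s, if anything falls off the work surface, if the arm or the gripper's body presses on something with over 40 N, if the wrist force passes 120 N, or if a joint passes its speed limit or range.

ROBOT

A 6-joint arm with a two-finger parallel gripper is mounted at the origin on the work surface. World frame = base frame: x ahead of the robot, y to its left, z up, the work surface at z = 0. Lengths are in m, angles in rad, forces in N, time in s.
With the tool pointing down it reaches from about 0.225 to 0.875 m from the base axis. Payload 3.4 kg.
Tool frame: the origin (TCP) lies between the finger pads; the fingertips stand 11 mm ahead of it and the grasp point (between the pads) lies 8 mm behind it; z points along the fingers, y is the line along which they close (so a half turn about z gives the same grasp; the last joint's range is limited). The gripper opens to 85 mm and grips with 20 to 120 N. Pads are 22 mm wide; open, the fingers measure 114 mm over their backs; the gripper's body (76 mm by 85 mm) begins 54 mm behind the grasp point. The pads swing forward as they close: fully open they stand 13 mm farther back than shut.
Start: joints at [1.127, 0.276, 1.505, -0, 1.361, -0.121], TCP at [0.182, 0.545, 0.242] pointing down, gripper open.
Joint ranges: [-2.89, 2.89], [-0.75, 2.08], [0.22, 2.7], [-1.18, 4.32], [0.11, 2.71], [-2.7, 2.7]. Speed limits (rad/s): [2.57, 2.57, 3.14, 3.14, 3.14, 3.14].

INTERFACE

Orientations are given as a unit quaternion [w, x, y, z].
In Python, from rig import sensors, eyes, manip gives the robot as it stands.
- The arm moves only by the tool drive_tool, never from a script. Its argument "deltas" is a list of rows, each an object with "linear": the shift along the world's x, y, z in mm, a list of three; "twist": the turn about the world's z in degrees; "claw": the opening, from 0 (shut) to 1 (fully open). In form: [{"linear": [tx, ty, tz], "twist": twist, "claw": claw}, ...]. A call has 1 to 12 rows; each row is the pose to reach, as a shift and turn from the pose commanded when the call began; what a row does not reach only later rows make up. A row lasts 1/12 s, in which the tool goes at most 41.7 mm and 7.16 degrees, less where a joint would pass 70% of its speed; a pose out of reach is approached as far as the arm can. A call with a gripper value outside its range is refused whole. The fingers move at their own pace and stop on an object; "squeeze" is the grip in N (left out, the last holds). Time passes only in rows, so rows that repeat a pose let the fingers close. It gives the time, the measured TCP pose, the force, the opening and the grip force at its end, in the units of the state.
- sensors.get_state(): the state, without advancing time (a new reading comes with each control period).
- eyes.get_image(name): name is "side" or "top"; returns the picture (480x640x3 uint8, red, green, blue); there is no depth.
- eyes.camera_model(name): a dict with "intrinsics" (3x3 intrinsics, pixels), "R" (3x3) and "t" (3): a world point X has camera coordinates R X + t. Camera axes: x right, y down, z forward; pixel columns grow to the right and rows downward; lengths in m; the calibration is good to about 2 mm. A picture is of the moment at which its call begins. camera_model takes no time and is no camera call.
- manip.sign_off(): hands the job in; it is judged then, once.
The state is a dict: "clock": time; "qpos": joint angles; "qd": joint speeds; "effort": joint torques, N m; "position": TCP position; "ee_rot": TCP orientation; "contact_force": force on the tool from outside, world axes, zero at the start; "moment": the same for the moment, N m; "width": finger opening in m; "gripper_force": force on a finger pad.
Only numpy, scipy, OpenCV 4.12 (cv2) and the standard library are available. Lean on these libraries where they do the work, as an engineer would, in place of code of your own. Each camera call takes 0.05 s, during which the arm holds its last target. There are 200 camera calls.

## Working session

There is one attempt and no reset: what is moved stays moved. The work goes in short steps, Python scripts to look and compute and a tool call to move; the robot and the scene stay as the last step left them, time stands still between calls to the robot, and variables do not carry over. Pictures are saved under pics/ and viewed, at most 10 in all, crops included, and the job is handed in when it is done.

Besides the shell and the picture viewer there is one more tool, called after "Request:" by a JSON object that holds its "fn" and its "kwargs", one argument or row to a line. drive_tool: Moves the arm, as the interface text tells. Its arguments: {"type":"object","properties":{"deltas":{"type":"array","items":{"type":"object","properties":{"linear":{"type":"array","items":{"type":"number"}},"twist":{"type":"number"},"claw":{"type":"number"}}}},"squeeze":{"type":"number"}},"required":["deltas"]}

```bash
mkdir -p pics
python3 - <<'E'
from rig import sensors, eyes
import cv2
for n in("top","side"):
    cv2.imwrite(f"pics/{n}0.png",eyes.get_image(n)[:,:,::-1])
    m=eyes.camera_model(n);print(n,m)
s=sensors.get_state();print(s["clock"],s["position"],s["ee_rot"],s["contact_force"],s["width"])
E
```

```text
top {'intrinsics': array([[433.8742994 ,   0.        , 318.0329103 ],
       [  0.        , 433.8742994 , 241.47450711],
       [  0.        ,   0.        ,   1.        ]]), 'R': array([[-0.00768334, -0.99992016,  0.01003159],
       [-0.98212463,  0.00565903, -0.18814672],
       [ 0.18807493, -0.01129787, -0.9820897 ]]), 't': array([-0.02322635,  0.5766512 ,  1.20538792])}
side {'intrinsics': array([[526.22676118,   0.        , 321.72892244],
       [  0.        , 526.22676118, 235.81199412],
       [  0.        ,   0.        ,   1.        ]]), 'R': array([[ 0.99161785, -0.12897611, -0.00769369],
       [-0.08110454, -0.5749987 , -0.81412441],
       [ 0.10057874,  0.80792429, -0.58063952]]), 't': array([-0.55244806,  0.15348901,  1.32442095])}
0.1 [0.18221554 0.54490284 0.24155779] [-2.21398757e-04  1.60688954e-01  9.87004774e-01 -7.65860282e-04] [-1.02202956 -0.52102804 -0.42795211] 0.08565625956126077
```

View pics/top0.png

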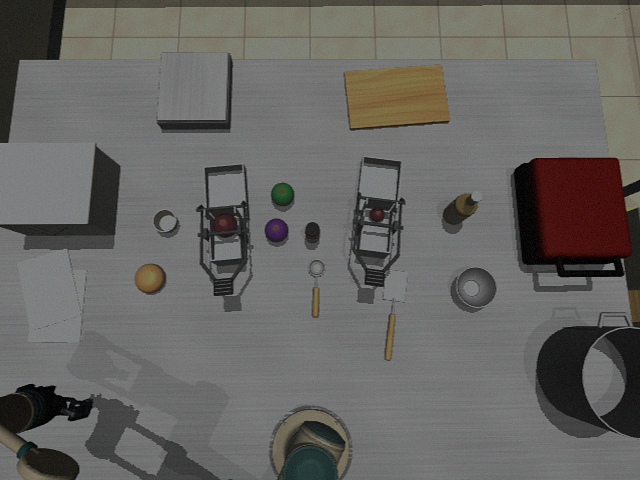

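View pics/side0.png

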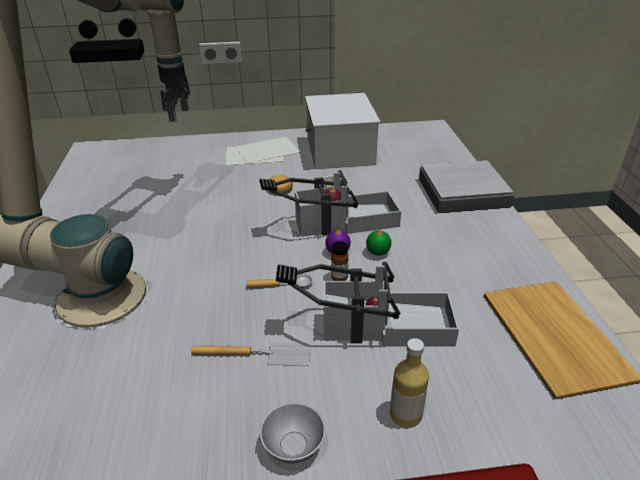

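The onion (red, larger) is in the left hopper at top (225,225), with its tread near (223,286) in top and (268,184) in side. The shallot is in the right hopper at (377,214). I'll zoom in on the tread to get its centre.

```bash
cat > h.py <<'E'
import numpy as np
from rig import eyes
def ray(n,u,v):
    m=eyes.camera_model(n);R,t=np.array(m["R"]),np.array(m["t"])
    return -R.T@t, R.T@np.linalg.solve(m["intrinsics"],[u,v,1])
def onz(n,u,v,z):
    c,d=ray(n,u,v);return c+d*(z-c[2])/d[2]
def cross(a,b):
    (c1,d1),(c2,d2)=ray("top",*a),ray("side",*b)
    k=np.linalg.lstsq(np.c_[d1,-d2],c2-c1,rcond=None)[0]
    p,q=c1+k[0]*d1,c2+k[1]*d2
    return (p+q)/2,np.linalg.norm(p-q)
E
python3 - <<'E'
import cv2,numpy as np
a=cv2.imread("pics/top0.png")[155:305,185:265];b=cv2.imread("pics/side0.png")[160:250,245:410]
A=cv2.resize(a,None,fx=4,fy=4,interpolation=2);B=cv2.resize(b,None,fx=2.8,fy=2.8,interpolation=2)
o=np.zeros((600,800,3),np.uint8);o[:600,:320]=A;o[:B.shape[0],325:325+B.shape[1]]=B
cv2.imwrite("pics/crop.png",o)
t=cv2.imread("pics/top0.png").max(2)
for r in range(272,300,2): print(r,t[r,208:240:1])
E
```

```text
272 [ 48  51  39  79 110 113 105 109 121  98  65  70  71  68  69  71  69  69
  72  70  66  71  72  67  71  73  62  50  48  38  38  86]
274 [ 58  45  46  44  45  86 113 110 105 117 122 122 119 120 118 118 120 121
 119 119 116 122 122 125 113  76  41  47  37  62 106 124]
276 [123  92  43  52  47  45  81 115 111 109 112 121 117 120 120 120 119 119
 120 121 121 119 126  93  47  45  39  41  81 116 122 124]
278 [122  97  59  44  44  48  48  52  89 112 110 106 108  96  77  60  53  52
  44  35  28  24  20  29  34  44  47  92 123 116 115 117]
280 [119 101  72  72  63  43  27  31  37  45  46  49  49  64  70  76  86  90
  88  78  69  56  53  34  19  55 101 122 119 116 122 118]
282 [121 120 121  99  69  60  27  24  29  23  22  30  31  28  23  28  33  33
  25  24  33  33  31  25  46  87 118 119 116 124 118 124]
284 [114 117 115 121 104  53  39  49  48  55  66  77  91  87  90  78  72  62
  55  48  39  32  31  22  37  83 111 115 116 115 116 114]
286 [111 116 116 118 122  86  26  29  25  30  31  27  30  24  30  28  29  26
  31  33  27  36  41  36  38  86 118 123 120 119 122 119]
288 [116 122 114 116 121  87  37  63  79  87  85  89  80  76  64  51  48  47
  41  26  28  25  29  31  36  89 120 119 119 121 122 121]
290 [114 115 118 121 118  89  24  31  31  26  25  31  35  27  27  28  32  26
  37  42  47  47  45  34  27  77 120 122 118 120 115 124]
292 [115 119 117 118 119  88  47  81  88  79  68  62  50  45  43  40  33  28
  28  34  35  29  30  29  32  83 122 119 118 114 123 101]
294 [118 116 119 117 122  81  25  18  29  29  22  24  31  26  28  20  21  28
  24  29  39  46  61  56  93 121 123 117 121 121 101  74]
296 [112 119 112 117 115 117 120 122 123 125 124 120 124 118 100  71  71  66
  71  68  69  69  62  66  67  70  68  68  68  71  72  71]
298 [122 117 115 118 118 115 116 116 116 113 116 119 121 118 119 101  70  74
  72  73  74  75  77  74  68  74  74  76  75  73  72  67]
```

View pics/crop.png

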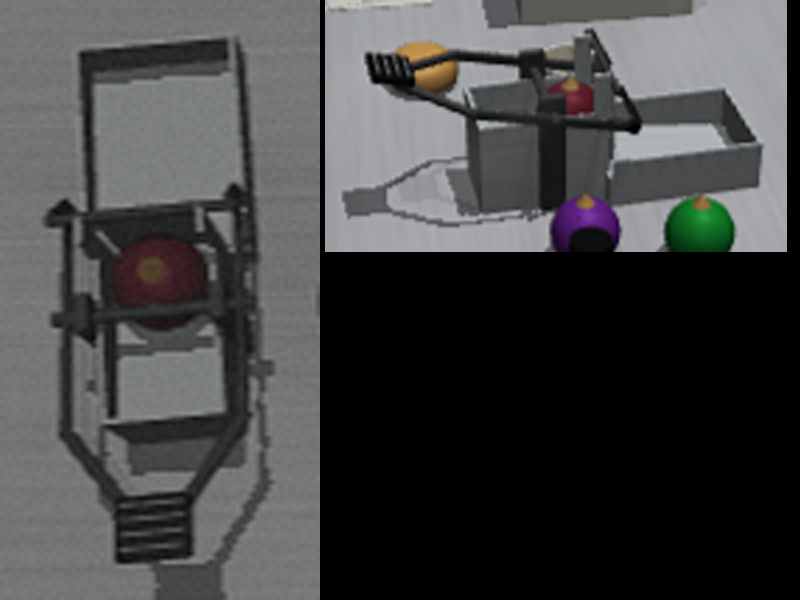

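The crop shows the tread at top px ≈ (223.4,287) and side ≈ (268.2,184.3), with the pan's far rim from (205,166) to (244.5,164.5).

Run:
```python
from h import *
T=onz("top",223.4,287,.165);print(T,cross((223.4,287),(268.2,184.3)))
a,b=onz("top",205.3,166.5,.055),onz("top",244.5,164.5,.055);m=(a+b)/2
print(a,b,np.linalg.norm(a-b)); d=m-T; print("len",np.hypot(*d[:2]),"yaw",np.arctan2(d[1],d[0]))
# tread corners
for u,v in[(213.7,278.5),(232.7,278),(214,295.5),(233,294.5)]: print(onz("top",u,v,.165 if v>290 else .165))
yaw=np.arctan2(d[1],d[0]);x=np.array([np.cos(yaw),np.sin(yaw)]);print("origin",T[:2]+.219*x)
S=onz("top",376,276,.165);print("shallot tread",S)
```

```text
[0.43682523 0.22003206 0.165     ] (array([0.43755054, 0.22033994, 0.16370301]), np.float64(0.00122339261884513))
[0.80706388 0.30884099 0.055     ] [0.81292751 0.19177389 0.055     ] 0.11721385645257487
len 0.37439657217199546 yaw 0.0809528640356759
[0.45903801 0.24590464 0.165     ]
[0.46001334 0.19669009 0.165     ]
[0.41511048 0.24348836 0.165     ]
[0.41733376 0.19466946 0.165     ]
origin [0.65510803 0.23774138]
shallot tread [ 0.46277241 -0.17642967  0.165     ]
```

Request:
{"fn": "drive_tool", "kwargs": {
  "deltas": [
    {"linear": [10,-13,0],"twist": 1,"claw": 0},
    {"linear": [30,-40,0],"twist": 3,"claw": 0},
    {"linear": [55,-70,0],"twist": 5,"claw": 0},
    {"linear": [80,-102,0],"twist": 7,"claw": 0},
    {"linear": [105,-134,0],"twist": 9,"claw": 0},
    {"linear": [130,-166,0],"twist": 12,"claw": 0},
    {"linear": [155,-198,0],"twist": 15,"claw": 0},
    {"linear": [180,-230,0],"twist": 17,"claw": 0},
    {"linear": [205,-262,0],"twist": 19,"claw": 0},
    {"linear": [230,-294,0],"twist": 21,"claw": 0},
    {"linear": [247,-315,0],"twist": 22,"claw": 0},
    {"linear": [255,-325,0],"twist": 23,"claw": 0}
  ],
  "squeeze": 30
}}

```text
clock: 1.1
position: [0.4394, 0.2172, 0.242]
ee_rot: [0.0, -0.038, 0.999, -0.001]
contact_force: [0.3, -0.9, 0.2]
width: -0.0002
gripper_force: 0.0
```

Request:
{"fn": "drive_tool", "kwargs": {
  "deltas": [
    {"linear": [0,0,-10],"twist": 0,"claw": 0},
    {"linear": [0,0,-20],"twist": 0,"claw": 0},
    {"linear": [0,0,-30],"twist": 0,"claw": 0},
    {"linear": [0,0,-40],"twist": 0,"claw": 0},
    {"linear": [0,0,-45],"twist": 0,"claw": 0},
    {"linear": [0,0,-45],"twist": 0,"claw": 0}
  ]
}}

```text
clock: 1.6
position: [0.4356, 0.2207, 0.1954]
ee_rot: [-0.002, -0.04, 0.999, -0.0]
contact_force: [-0.1, 0.0, 0.4]
width: -0.0001
gripper_force: 0.0
```

Run:
```python
from rig import eyes,sensors
import cv2,numpy as np
a=eyes.get_image("top")[150:310,185:285,::-1];b=eyes.get_image("side")[100:250,230:410,::-1]
A=cv2.resize(a,None,fx=3,fy=3);B=cv2.resize(b,None,fx=2.6,fy=2.6)
o=np.zeros((480,780,3),np.uint8);o[:,:300]=A;o[:B.shape[0],305:305+B.shape[1]]=B
cv2.imwrite("pics/c2.png",o);s=sensors.get_state();print(s["position"],s["ee_rot"],s["contact_force"],s["width"],s["clock"])
```

```text
[0.43698018 0.22089893 0.1970601 ] [-2.74478460e-04 -3.99145143e-02  9.99203060e-01 -1.32628249e-05] [ 0.61110496 -0.98033026  1.16589984] 0.0001559858962277534 1.7
```

View pics/c2.png

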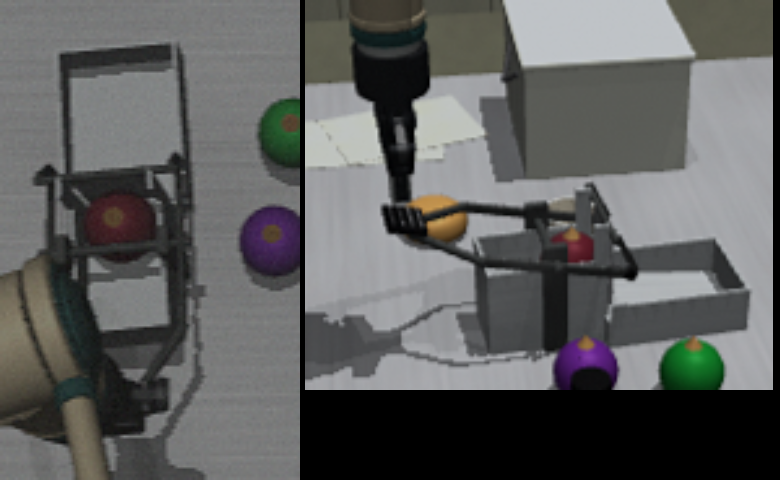

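The closed fingertips hover over the tread centre, about 20 mm above it (side crop (400,200)). Next I press.

Request:
{"fn": "drive_tool", "kwargs": {
  "deltas": [
    {"linear": [0,0,-6]},
    {"linear": [0,0,-12]},
    {"linear": [0,0,-18]},
    {"linear": [0,0,-24]},
    {"linear": [0,0,-30]},
    {"linear": [0,0,-36]},
    {"linear": [0,0,-42]},
    {"linear": [0,0,-48]},
    {"linear": [0,0,-54]},
    {"linear": [0,0,-60]},
    {"linear": [0,0,-66]},
    {"linear": [0,0,-72]}
  ]
}}

```text
$.deltas[0]: bad value
```

Request:
{"fn": "drive_tool", "kwargs": {
  "deltas": [
    {"linear": [0,0,-4]},
    {"linear": [0,0,-8]},
    {"linear": [0,0,-12]},
    {"linear": [0,0,-16]},
    {"linear": [0,0,-18]},
    {"linear": [0,0,-18]}
  ]
}}

```text
$.deltas[0]: bad value
```

Request:
{"fn": "drive_tool", "kwargs": {
  "deltas": [
    {"linear": [0,0,-6],"twist": 0,"claw": 0},
    {"linear": [0,0,-12],"twist": 0,"claw": 0},
    {"linear": [0,0,-18],"twist": 0,"claw": 0},
    {"linear": [0,0,-24],"twist": 0,"claw": 0},
    {"linear": [0,0,-30],"twist": 0,"claw": 0},
    {"linear": [0,0,-36],"twist": 0,"claw": 0},
    {"linear": [0,0,-42],"twist": 0,"claw": 0},
    {"linear": [0,0,-48],"twist": 0,"claw": 0},
    {"linear": [0,0,-54],"twist": 0,"claw": 0},
    {"linear": [0,0,-60],"twist": 0,"claw": 0},
    {"linear": [0,0,-66],"twist": 0,"claw": 0},
    {"linear": [0,0,-72],"twist": 0,"claw": 0}
  ]
}}

```text
clock: 2.7
position: [0.4366, 0.2202, 0.1246]
ee_rot: [-0.001, -0.039, 0.999, -0.0]
contact_force: [-4.2, -0.1, 7.9]
width: 0.0002
gripper_force: 3.9
```

Request:
{"fn": "drive_tool", "kwargs": {
  "deltas": [
    {"linear": [0,0,-4],"twist": 0,"claw": 0},
    {"linear": [0,0,-8],"twist": 0,"claw": 0},
    {"linear": [0,0,-12],"twist": 0,"claw": 0},
    {"linear": [0,0,-16],"twist": 0,"claw": 0},
    {"linear": [0,0,-18],"twist": 0,"claw": 0},
    {"linear": [0,0,-18],"twist": 0,"claw": 0}
  ]
}}

```text
clock: 3.2
position: [0.4377, 0.2203, 0.107]
ee_rot: [0.0, -0.039, 0.999, -0.0]
contact_force: [-2.0, -0.9, 6.2]
width: -0.0002
gripper_force: 3.4
```

Request:
{"fn": "drive_tool", "kwargs": {
  "deltas": [
    {"linear": [0,0,-2],"twist": 0,"claw": 0},
    {"linear": [0,0,-4],"twist": 0,"claw": 0},
    {"linear": [0,0,-4],"twist": 0,"claw": 0}
  ]
}}

```text
clock: 3.45
position: [0.4379, 0.2203, 0.1055]
ee_rot: [0.001, -0.039, 0.999, 0.0]
contact_force: [-6.9, -1.0, 20.5]
width: -0.0001
gripper_force: 10.6
```

Request:
{"fn": "drive_tool", "kwargs": {
  "deltas": [
    {"linear": [0,0,-1],"twist": 0,"claw": 0},
    {"linear": [0,0,-2],"twist": 0,"claw": 0},
    {"linear": [0,0,-2],"twist": 0,"claw": 0}
  ]
}}

```text
clock: 3.7
position: [0.438, 0.2204, 0.1052]
ee_rot: [0.001, -0.04, 0.999, 0.0]
contact_force: [-9.7, -3.6, 32.9]
width: 0.0003
gripper_force: 17.2
```

On the stop (force up to 33 N, z no longer dropping). I'll ease off by 1–2 mm and look.

Request:
{"fn": "drive_tool", "kwargs": {
  "deltas": [
    {"linear": [0,0,1],"twist": 0,"claw": 0},
    {"linear": [0,0,1],"twist": 0,"claw": 0},
    {"linear": [0,0,1],"twist": 0,"claw": 0},
    {"linear": [0,0,1],"twist": 0,"claw": 0},
    {"linear": [0,0,1],"twist": 0,"claw": 0},
    {"linear": [0,0,1],"twist": 0,"claw": 0},
    {"linear": [0,0,1],"twist": 0,"claw": 0},
    {"linear": [0,0,1],"twist": 0,"claw": 0},
    {"linear": [0,0,1],"twist": 0,"claw": 0},
    {"linear": [0,0,1],"twist": 0,"claw": 0},
    {"linear": [0,0,1],"twist": 0,"claw": 0},
    {"linear": [0,0,1],"twist": 0,"claw": 0}
  ]
}}

```text
clock: 4.7
position: [0.438, 0.2204, 0.1053]
ee_rot: [0.001, -0.039, 0.999, 0.0]
contact_force: [-8.4, -2.1, 26.4]
width: 0.0001
gripper_force: 13.8
```

```bash
cat > look.py <<'E'
from rig import eyes,sensors
from h import onz
import cv2,numpy as np,sys
t=eyes.get_image("top");f=t.astype(int)
def red(t):
    f=t.astype(int);m=((f[:,:,0]>1.7*f[:,:,1])&(f[:,:,0]>1.5*f[:,:,2])&(f[:,:,0]>40)).astype(np.uint8);m[:,:190]=0;m[:,265:]=0;m[:150]=0;m[300:]=0
    n,l,s,c=cv2.connectedComponentsWithStats(m);i=1+s[1:,4].argmax();return c[i],s[i,4]
c,n=red(t);print(c,n,onz("top",*c,.045))
a=t[150:310,185:285,::-1];b=eyes.get_image("side")[100:250,230:410,::-1]
A=cv2.resize(a,None,fx=3,fy=3);B=cv2.resize(b,None,fx=2.6,fy=2.6)
o=np.zeros((480,780,3),np.uint8);o[:,:300]=A;o[:B.shape[0],305:305+B.shape[1]]=B
cv2.imwrite(sys.argv[1],o);s=sensors.get_state();print(s["position"],s["contact_force"],s["clock"])
E
python3 look.py pics/c3.png
```

```text
[221.97282609 174.13586957] 184 [0.78643622 0.2603884  0.045     ]
[0.43797294 0.2203536  0.10534594] [-8.09141315 -1.53315279 25.45070454] 4.8
```

View pics/c3.png

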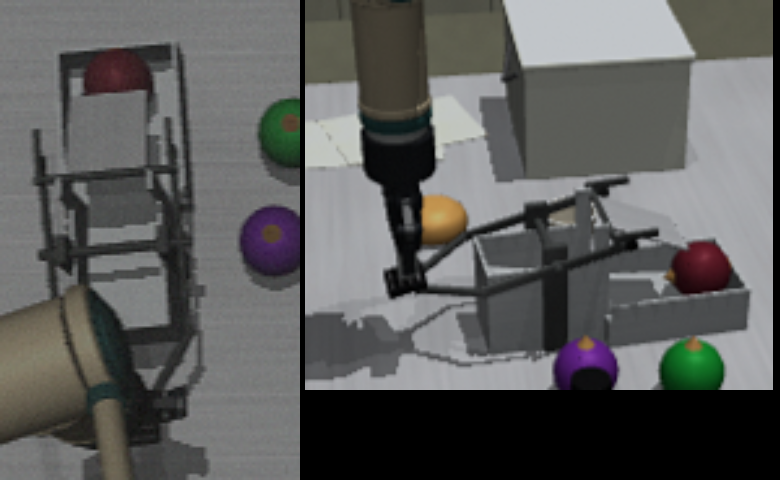

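The lid is open and the onion lies against the pan's far wall (side crop (700,268)). I'll hold a further second and check that it is still.

Request:
{"fn": "drive_tool", "kwargs": {
  "deltas": [
    {"linear": [0,0,0],"twist": 0,"claw": 0},
    {"linear": [0,0,0],"twist": 0,"claw": 0},
    {"linear": [0,0,0],"twist": 0,"claw": 0},
    {"linear": [0,0,0],"twist": 0,"claw": 0},
    {"linear": [0,0,0],"twist": 0,"claw": 0},
    {"linear": [0,0,0],"twist": 0,"claw": 0},
    {"linear": [0,0,0],"twist": 0,"claw": 0},
    {"linear": [0,0,0],"twist": 0,"claw": 0},
    {"linear": [0,0,0],"twist": 0,"claw": 0},
    {"linear": [0,0,0],"twist": 0,"claw": 0},
    {"linear": [0,0,0],"twist": 0,"claw": 0},
    {"linear": [0,0,0],"twist": 0,"claw": 0}
  ]
}}

```text
clock: 5.8
position: [0.438, 0.2204, 0.1054]
ee_rot: [0.001, -0.039, 0.999, 0.0]
contact_force: [-8.3, -2.8, 26.4]
width: -0.0002
gripper_force: 13.8
```

```bash
python3 look.py pics/c4.png
```

```text
[222.51794872 173.61538462] 195 [0.78807444 0.25880638 0.045     ]
[0.43792621 0.2203534  0.10535593] [-8.21447551 -2.41179294 25.72300584] 5.9
```

Request:
{"fn": "drive_tool", "kwargs": {
  "deltas": [
    {"linear": [0,0,0],"twist": 0,"claw": 0},
    {"linear": [0,0,0],"twist": 0,"claw": 0},
    {"linear": [0,0,0],"twist": 0,"claw": 0},
    {"linear": [0,0,0],"twist": 0,"claw": 0},
    {"linear": [0,0,0],"twist": 0,"claw": 0},
    {"linear": [0,0,0],"twist": 0,"claw": 0},
    {"linear": [0,0,0],"twist": 0,"claw": 0},
    {"linear": [0,0,0],"twist": 0,"claw": 0},
    {"linear": [0,0,0],"twist": 0,"claw": 0},
    {"linear": [0,0,0],"twist": 0,"claw": 0},
    {"linear": [0,0,0],"twist": 0,"claw": 0},
    {"linear": [0,0,0],"twist": 0,"claw": 0}
  ]
}}

```text
clock: 6.9
position: [0.438, 0.2204, 0.1054]
ee_rot: [0.001, -0.039, 0.999, 0.0]
contact_force: [-8.7, -2.4, 26.5]
width: 0.0004
gripper_force: 13.8
```

```bash
python3 look.py pics/c5.png;python3 look.py pics/c6.png
```

```text
[222.2979798  173.75757576] 198 [0.78762769 0.25945208 0.045     ]
[0.43795732 0.22035314 0.10533839] [-7.6835296  -2.43616825 26.86189489] 7.0
[222.23232323 173.86363636] 198 [0.78729328 0.25963801 0.045     ]
[0.43794603 0.22035227 0.10535054] [-7.75074187 -4.2106148  25.65075328] 7.1
```

The onion is at rest, so I release slowly at 24 mm/s (lid about 0.4 rad/s).

Request:
{"fn": "drive_tool", "kwargs": {
  "deltas": [
    {"linear": [0,0,2],"twist": 0,"claw": 0},
    {"linear": [0,0,4],"twist": 0,"claw": 0},
    {"linear": [0,0,6],"twist": 0,"claw": 0},
    {"linear": [0,0,8],"twist": 0,"claw": 0},
    {"linear": [0,0,10],"twist": 0,"claw": 0},
    {"linear": [0,0,12],"twist": 0,"claw": 0},
    {"linear": [0,0,14],"twist": 0,"claw": 0},
    {"linear": [0,0,16],"twist": 0,"claw": 0},
    {"linear": [0,0,18],"twist": 0,"claw": 0},
    {"linear": [0,0,20],"twist": 0,"claw": 0},
    {"linear": [0,0,22],"twist": 0,"claw": 0},
    {"linear": [0,0,24],"twist": 0,"claw": 0}
  ]
}}

```text
clock: 8.1
position: [0.4366, 0.2202, 0.1262]
ee_rot: [-0.001, -0.039, 0.999, -0.0]
contact_force: [-4.5, 0.0, 5.1]
width: -0.0001
gripper_force: 2.8
```

Request:
{"fn": "drive_tool", "kwargs": {
  "deltas": [
    {"linear": [0,0,2],"twist": 0,"claw": 0},
    {"linear": [0,0,4],"twist": 0,"claw": 0},
    {"linear": [0,0,6],"twist": 0,"claw": 0},
    {"linear": [0,0,8],"twist": 0,"claw": 0},
    {"linear": [0,0,10],"twist": 0,"claw": 0},
    {"linear": [0,0,12],"twist": 0,"claw": 0},
    {"linear": [0,0,14],"twist": 0,"claw": 0},
    {"linear": [0,0,16],"twist": 0,"claw": 0},
    {"linear": [0,0,18],"twist": 0,"claw": 0},
    {"linear": [0,0,20],"twist": 0,"claw": 0},
    {"linear": [0,0,22],"twist": 0,"claw": 0},
    {"linear": [0,0,24],"twist": 0,"claw": 0}
  ]
}}

```text
clock: 9.1
position: [0.4387, 0.2204, 0.1508]
ee_rot: [0.001, -0.039, 0.999, 0.0]
contact_force: [0.5, -1.2, 3.5]
width: -0.0
gripper_force: 1.6
```

Request:
{"fn": "drive_tool", "kwargs": {
  "deltas": [
    {"linear": [0,0,2],"twist": 0,"claw": 0},
    {"linear": [0,0,4],"twist": 0,"claw": 0},
    {"linear": [0,0,6],"twist": 0,"claw": 0},
    {"linear": [0,0,8],"twist": 0,"claw": 0},
    {"linear": [0,0,10],"twist": 0,"claw": 0},
    {"linear": [0,0,12],"twist": 0,"claw": 0},
    {"linear": [0,0,14],"twist": 0,"claw": 0},
    {"linear": [0,0,16],"twist": 0,"claw": 0},
    {"linear": [0,0,18],"twist": 0,"claw": 0},
    {"linear": [0,0,20],"twist": 0,"claw": 0},
    {"linear": [0,0,22],"twist": 0,"claw": 0},
    {"linear": [0,0,24],"twist": 0,"claw": 0}
  ]
}}

```text
clock: 10.1
position: [0.4372, 0.2203, 0.1744]
ee_rot: [-0.0, -0.039, 0.999, -0.0]
contact_force: [0.8, 0.9, 1.7]
width: 0.0
gripper_force: 0.9
```

Request:
{"fn": "drive_tool", "kwargs": {
  "deltas": [
    {"linear": [0,0,2],"twist": 0,"claw": 0},
    {"linear": [0,0,4],"twist": 0,"claw": 0},
    {"linear": [0,0,6],"twist": 0,"claw": 0},
    {"linear": [0,0,8],"twist": 0,"claw": 0},
    {"linear": [0,0,10],"twist": 0,"claw": 0},
    {"linear": [0,0,12],"twist": 0,"claw": 0},
    {"linear": [0,0,14],"twist": 0,"claw": 0},
    {"linear": [0,0,16],"twist": 0,"claw": 0},
    {"linear": [0,0,20],"twist": 0,"claw": 0},
    {"linear": [0,0,28],"twist": 0,"claw": 0},
    {"linear": [0,0,40],"twist": 0,"claw": 0},
    {"linear": [0,0,50],"twist": 0,"claw": 0}
  ]
}}

```text
clock: 11.1
position: [0.4376, 0.2204, 0.2255]
ee_rot: [0.0, -0.039, 0.999, 0.0]
contact_force: [0.0, -0.4, 0.1]
width: 0.0002
gripper_force: 0.0
```

Request:
{"fn": "drive_tool", "kwargs": {
  "deltas": [
    {"linear": [0,0,15],"twist": 0,"claw": 0},
    {"linear": [0,0,30],"twist": 0,"claw": 0},
    {"linear": [0,0,40],"twist": 0,"claw": 0},
    {"linear": [-5,0,40],"twist": 0,"claw": 0},
    {"linear": [-20,0,40],"twist": 0,"claw": 0},
    {"linear": [-40,0,40],"twist": 0,"claw": 0},
    {"linear": [-60,0,40],"twist": 0,"claw": 0},
    {"linear": [-80,0,40],"twist": 0,"claw": 0},
    {"linear": [-90,0,40],"twist": 0,"claw": 0},
    {"linear": [-90,0,40],"twist": 0,"claw": 0},
    {"linear": [-90,0,40],"twist": 0,"claw": 0},
    {"linear": [-90,0,40],"twist": 0,"claw": 0}
  ]
}}

```text
clock: 12.1
position: [0.3481, 0.2204, 0.2643]
ee_rot: [0.0, -0.039, 0.999, 0.0]
contact_force: [0.2, 0.1, -0.2]
width: -0.0
gripper_force: 0.0
```

```bash
python3 look.py pics/c7.png
```

```text
[222.36448598 174.64953271] 214 [0.7848088 0.2591573 0.045    ]
[0.34833794 0.22042529 0.26421815] [0.32926094 0.12010676 0.02038886] 12.2
```

View pics/c7.png

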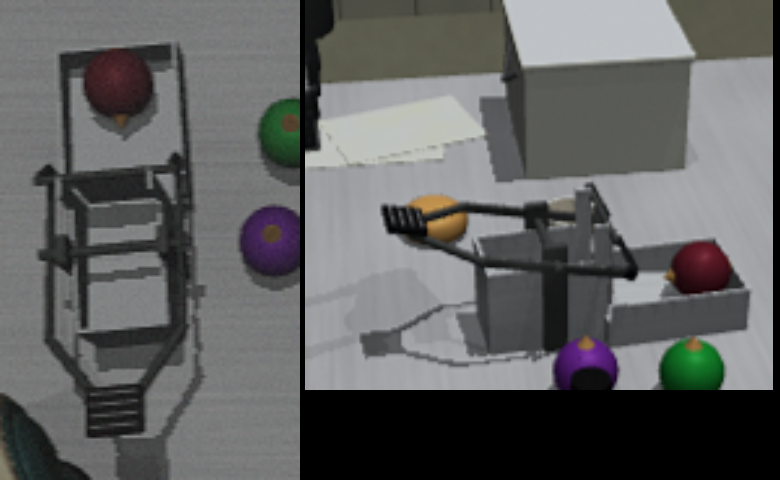

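The onion is in the pan (top crop (118,83)). The lever is back up, the lid hangs shut and the hand is clear.

```bash
python3 -c "
from rig import manip
print(manip.sign_off())"
```

```text
the job is handed in; nothing more can be done
None
```

The onion rolled into its pan and came to rest, the lid was eased shut at about 0.4 rad/s, the hand is clear of everything, and the job was handed in at about 12 s; the sign-off returned no verdict.

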